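# Start a tube incubator run

### The job

Start the tube incubator: with the fingertips gently push its loading tray fully home, then push its raised hood down until it is fully shut, and after that press the round start button all the way down and let it come back up. Nothing is to be gripped or lifted: the tube rack stays seated upright in the tray, and the other things on the bench and on the console stay where they are.

Things in the scene. Friction and masses are not known exactly. Their poses are not given: they have to be found in the camera images.
- incubator: white tube incubator fixed on the bench, about 245 mm deep (x) and 230 mm wide, body 50 mm tall. Origin: on the bench surface, in line with the middle of the loading tray; x points from its front to its back (away from the robot, turned by its yaw), y to its left, z up. Its front face is at x = -115 mm. A loading tray slides out of the front, a hood is hinged along its back, and a console (y from 67 to 145 mm, top 50 mm above the bench) on its left carries the start button.
- tray (a joint): how far the loading tray stands out of the front, in m: 0 = fully home (front flush with the body, against a stop), at most 0.10. It slides along the incubator's x; with about 2 N of friction.
- tray_front (a point): middle of the grey front face of the loading tray, 128 mm wide and 36 mm high, 32 mm above the bench; it faces the incubator's -x and moves with the tray. Its front is plain, to be pushed.
- hood (a joint): opening angle of the hood in rad: 0 = fully shut (against a stop), up to 1.3. A stiff hinge: it stays where it is left and must be pushed all the way down (some 2 to 5 N at the front edge).
- hood_edge (a point): middle of the top front edge of the hood, moves with it. The hood is a white shell 200 mm deep, 170 mm wide and 45 mm high, open below; its flat top runs from this edge back to above the hinge. Shut, its top is 97 mm above the bench and the edge is at x = -75 mm of the incubator. The point's x points along the top from front to back, its z is the outward normal of the top.
- hood_hinge (a point): middle of the hood's hinge line at the back of the incubator (x = 125 mm, 52 mm above the bench), which runs along the incubator's y; the hood's top plane passes 45 mm from it.
- start_top (a point): centre of the top of the round grey start button, 28 mm across, on the console near its front; pressed straight down.
- start (a joint): how far the start button is pressed in m: 0 = up, 0.006 = fully down, which takes about 5 N; it springs back.
- tube_rack: blue rack of sample tubes, 60 (x) x 100 mm and 51 mm tall with its tubes, standing loose in a shallow pocket of the loading tray (96 mm long in x, somewhat longer than the rack; rim 10 mm high), in which it rides along; origin: centre of its underside (20 mm above the bench), z up.
- reagent_bottle: amber bottle with black cap, 48 mm across, 105 mm tall, standing close beside the incubator's right flank (-y); origin: centre of its underside, z up. To be left alone.
- vial: small clear capped vial, 26 mm across, 46 mm tall, standing on the incubator's console behind the start button; origin: centre of its underside, z up. To be left alone.
- beaker: steel beaker, 60 mm across, 75 mm tall, standing off the console's left flank (+y); origin: centre of its underside, z up. To be left alone.
- tip_box: white box, 87 x 122 x 57 mm, on the bench; origin: centre of its underside, z up. To be left alone.
- orange_rack: orange tube rack, 90 x 170 mm, 47 mm tall with its tubes, on the bench; origin: centre of its underside, z up. To be left alone.
- marker: black pen lying on the bench, 120 mm long along its x, 12 mm thick; origin: centre of its underside, z up. To be left alone.
- wash_bottle: white bottle, 60 mm across, 130 mm tall, on the bench; origin: centre of its underside, z up. To be left alone.
Mind the look-alikes: they are no part of the job. What is shaped like the tube_rack but green or turquoise is not meant.

How it is judged:
On the way, in this order (a step that is already met when the one before it is completed fails the run):
1. the loading tray is fully home (value of joint tray below 0.004 m), for 0.2 s.
2. the hood is fully shut (value of joint hood below 0.03 rad), for 0.2 s.
3. the start button is pressed down (value of joint start above 0.0045 m), for 0.05 s.
At the end, for the whole second after the job is handed in: Tray within 4 mm of home, hood within 0.03 rad of shut, start button up again (less than 1.5 mm down), tube rack at rest, upright within 0.1 rad and seated in the tray's pocket (within 6 mm of its floor) (value of joint tray below 0.004 m and value of joint hood below 0.03 rad and value of joint start below 0.0015 m and angle between tube_rack's own z axis and vertical below 0.1 rad and z of tube_rack in the frame of incubator below 0.026 m and linear speed of tube_rack below 0.02 m/s); the robot touches nothing.
It fails at once if the tray is slammed (faster than 0.35 m/s) (velocity of joint tray below -0.35 m/s).
It fails at once if the hood is pushed down (below 0.3 rad) while the tray is not home (over 10 mm out) (value of joint hood below 0.3 rad and value of joint tray above 0.01 m).
It fails at once if the start button is pressed (over 3 mm) while the hood is open (over 0.06 rad) or the tray is not home (over 10 mm out) (value of joint start above 0.003 m and (value of joint hood above 0.06 rad or value of joint tray above 0.01 m)).
It fails at once if the tube rack is lifted more than 15 mm or tipped more than 0.25 rad (z of tube_rack in the frame of incubator above 0.035 m or angle between tube_rack's own z axis and vertical above 0.25 rad).
It fails at once if a bystander is moved more than 30 mm, or one that stands is tipped more than 0.4 rad (distance of any of reagent_bottle, vial, beaker, tip_box, orange_rack, marker, wash_bottle from where it was at the start of the episode above 0.03 m or angle between any of reagent_bottle, vial, beaker, tip_box, orange_rack, wash_bottle's own z axis and vertical above 0.4 rad).
It also fails if it takes over 59 s, if anything falls off the work surface, if the arm or the gripper's body presses on something with over 40 N, if the wrist force passes 120 N, or if a joint passes its speed limit or range.

### The arm

A 7-joint arm with a two-finger parallel gripper is mounted at the origin on the work surface. World frame = base frame: x ahead of the robot, y to its left, z up, the work surface at z = 0. Lengths are in m, angles in rad, forces in N, time in s.
With the tool pointing down it reaches from about 0.425 to 0.875 m from the base axis. Payload 4.7 kg.
Tool frame: the origin (TCP) lies at the centre of the arm's flange, where the gripper is bolted on; the fingertips stand 173 mm ahead of it and the grasp point (between the pads) lies 155 mm ahead of it (tip_reach is the distance from the TCP to the fingertips, in m); z points along the fingers, x is the direction in which the jaws open and shut, and the axes are right-handed (so a half turn about z gives the same grasp; the last joint's range is limited). The gripper opens to 85 mm and grips with 20 to 120 N. Pads are 22 mm wide; open, the fingers measure 114 mm over their backs; the gripper's body (76 mm by 85 mm) begins 54 mm behind the grasp point. The pads swing forward as they close: fully open they stand 13 mm farther back than shut.
Start: joints at [-1.329, 0.321, -0.07, 1.45, 0.023, 1.371, -0.057], TCP at [0.147, 0.633, 0.405] pointing down, gripper open.
Joint ranges: [-2.86, 2.86], [-0.3, 2.09], [-1.38, 1.24], [0.06, 2.45], [-1.56, 4.7], [0.09, 2.05], [-2.69, 2.69]. Speed limits (rad/s): [2.57, 2.57, 3.14, 3.14, 3.14, 3.14, 3.14].

### API

Orientations are given as a rotation vector (axis times angle).
In Python, from cell import get_obs, get_image, camera_model, job_done, tip_reach gives the robot as it stands. The module is installed in compiled form; this text tells all that it offers.
- The arm moves only by the tool send_rows, never from a script. Its argument "deltas" is a list of rows, each a list of 2 entries, a list of its own where there are three numbers: the shift along the tool's x, y, z in m, then the turn, a rotation vector about the tool's x, y, z in rad. In form: [[[tx, ty, tz], [ax, ay, az]], ...]. A call has 1 to 5 rows; each row is the pose to reach, as a shift and turn from the pose commanded when the call began, along the tool's axes at that moment; what a row does not reach only later rows make up. A row lasts 1/8 s, in which the tool goes at most 62.5 mm and 10.7 degrees, less where a joint would pass 70% of its speed; a pose out of reach is approached as far as the arm can. A call with a gripper value outside its range is refused whole. "grip" is the closure, from 0 (fully open) to 1 (shut), set as the call begins (left out, the last holds). The fingers move at their own pace and stop on an object; "force" is the grip in N (left out, the last holds). Time passes only in rows, so rows that repeat a pose let the fingers close. It gives the time, the measured TCP pose, the force and the opening at its end, in the units of the state.
- get_obs(): the state, without advancing time (a new reading comes with each control period).
- get_image(name): name is "scene" or "side" or "wrist"; returns (picture, depth): 420x560x3 uint8, red, green, blue; 420x560 float32, m along the optical axis (not along the pixel's ray), 0 where there is no reading.
- camera_model(name): a dict with "fx", "fy", "cx", "cy" (pixels), "R" (3x3) and "t" (3): a world point X has camera coordinates R X + t. Camera axes: x right, y down, z forward; pixel columns grow to the right and rows downward; lengths in m; the calibration is good to about 2 mm. A picture is of the moment at which its call begins: read the wrist's pose just before it. camera_model takes no time and is no camera call; for the wrist camera it gives the pose at the moment of the call.
- job_done(): hands the job in, once; it reports no verdict.
The state is a dict: "t": time; "joint_pos": joint angles; "dq": joint speeds; "effort": joint torques, N m; "ee_pos": TCP position; "tcp_rot": TCP orientation; "ft_force": force on the tool from outside, world axes, zero at the start; "ft_torque": the same for the moment, N m; "grip_width": finger opening in m.
Only numpy, scipy, OpenCV 4.12 (cv2) and the standard library are available. Lean on these libraries where they do the work, as an engineer would, in place of code of your own. Each camera call takes 0.05 s, during which the arm holds its last target.

## Working session

There is one attempt and no reset: what is moved stays moved. The work goes in short steps, Python scripts to look and compute and a tool call to move; the robot and the scene stay as the last step left them, time stands still between calls to the robot, and variables do not carry over. Pictures are saved under pics/ and viewed, and the job is handed in when it is done.

Besides the shell and the picture viewer there is one more tool, called as name([rows], argument=value, ...), one row to a line, values as JSON. send_rows: Moves the arm, as the interface text tells. Its arguments: {"type":"object","properties":{"deltas":{"type":"array","items":{"type":"array"}},"grip":{"type":"number"},"force":{"type":"number"}},"required":["deltas"]}

```bash
mkdir -p pics; cat > h.py <<'E'
import numpy as np, cv2
from cell import *
def snap(n):
    m=camera_model(n); p,d=get_image(n); np.savez('pics/%s.npz'%n,p=p,d=d,**{k:np.array(m[k]) for k in m}); return p,d,m
def load(n): return np.load('pics/%s.npz'%n)
def px(n,u,v,r=1):
    z=load(n); w=z['d'][v-r:v+r+1,u-r:u+r+1]; w=w[w>0]; D=np.median(w)
    c=np.array([(u-z['cx'])/z['fx']*D,(v-z['cy'])/z['fy']*D,D]); return z['R'].T@(c-z['t'])
def save(n,f,crop=None,s=1):
    p=load(n)['p']
    if crop: u0,v0,u1,v1=crop; p=p[v0:v1,u0:u1]
    p=cv2.resize(p,None,fx=s,fy=s,interpolation=cv2.INTER_CUBIC); cv2.imwrite('pics/'+f,p[...,::-1])
E
python3 - <<'E'
from h import *
o=get_obs(); print(o, tip_reach if not callable(tip_reach) else tip_reach())
for n in('scene','side'): snap(n); save(n,n+'0.png',None,1.4)
E
```

```text
{'t': 0.0, 'joint_pos': array([-1.32891165,  0.32182205, -0.07006874,  1.4517004 ,  0.0225965 ,
        1.3707791 , -0.05691246]), 'dq': array([ 1.09043279e-03, -4.52822134e-04,  1.12719864e-03,  1.92704954e-05,
        7.42481916e-05,  9.63328613e-04,  1.43307731e-04]), 'effort': array([-2.44234388e-04, -4.93572485e+01, -3.82479317e-01, -3.14342451e+01,
        1.29199275e-02,  1.12908374e-02,  1.14654424e-05]), 'ee_pos': array([0.14677498, 0.63299578, 0.40361091]), 'tcp_rot': array([ 2.45850792e+00,  1.95380175e+00, -2.26152892e-03]), 'ft_force': array([-0.33430412, -0.31062992,  0.50054618]), 'ft_torque': array([ 0.03245469, -0.02246848,  0.00660234]), 'grip_width': 0.08518102571450593} 0.1734
```

View pics/scene0.png

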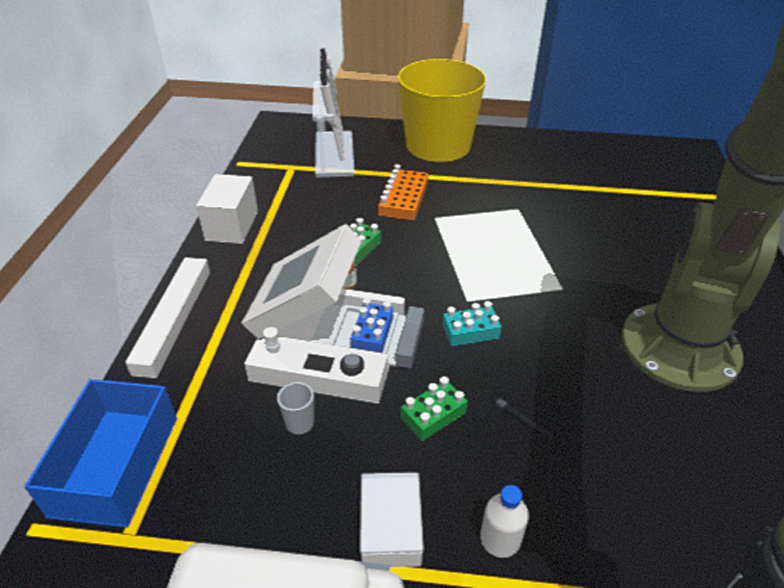

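View pics/side0.png

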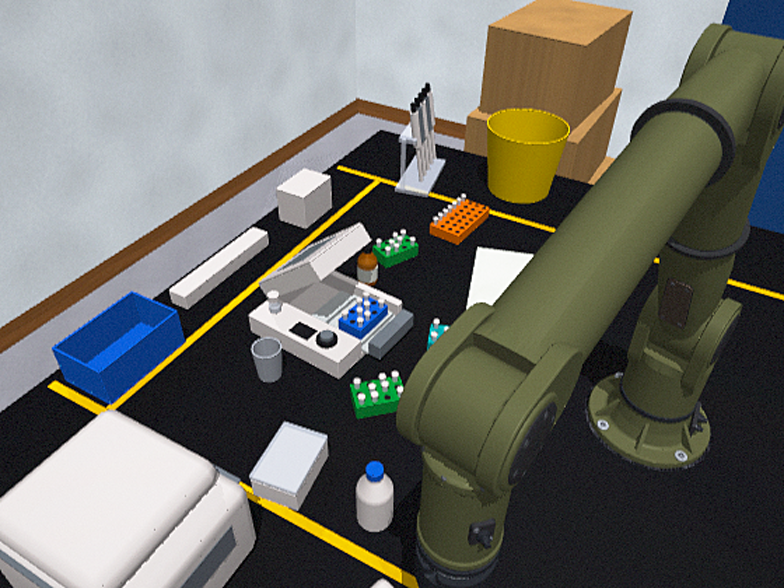

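The incubator is at about (330,320) in the enlarged scene view. Its hood is raised, the tray is out to the right towards the robot, and the grey tray front is at (410,337). Possible confusions:
- **Racks:** the blue rack at (372,325) sits in the tray, while turquoise (472,322), green (435,408) and green (362,238) are decoys.
- **Button:** the round button at (351,364) could be confused with the dark square display at (319,362) and the vial at (271,340).

I'll check these in a close crop.

```bash
python3 - <<'E'
from h import *
save('scene','s1.png',(165,150,365,310),4)
save('side','s2.png',(170,150,310,285),5)
E
```

```text
(no output)
```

View pics/s1.png

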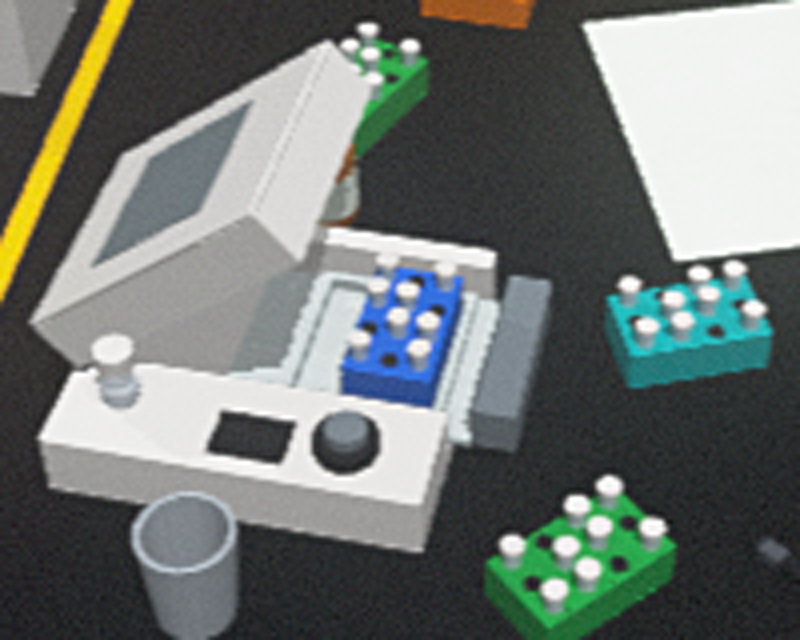

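View pics/s2.png

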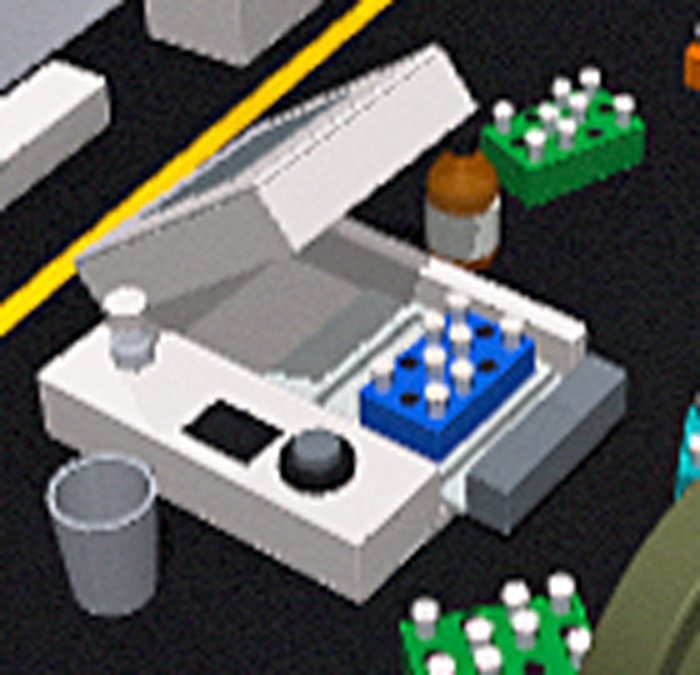

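The crop confirms the choice: blue rack in the tray, button top at crop (347,428) in the black collar, tray front bar at (511,360), and hood top edge from (335,42) to (252,213). Next I'll turn these into positions.

```bash
python3 - <<'E'
from h import *
def S(n,u,v,cu,cv_,s): 
    return px(n,int(round(cu+u/s)),int(round(cv_+v/s)))
print('scene')
for k,(u,v) in dict(btn=(347,425),con_fl=(415,500),con_fr=(440,415),con_bl=(55,432),con_br=(90,378),conmid=(170,410),trayTopR=(535,285),trayTopL=(490,405),hoodR=(333,52),hoodL=(250,220),hoodbL=(45,318),hoodbR=(130,160),hoodm=(180,185),wallR=(485,258),turq=(690,310),green=(590,540),greenFar=(380,65),vial=(113,345),beakL=(185,497),rackc=(398,318)).items():
    print(k,S('scene',u,v,165,150,4).round(4))
print('side')
for k,(u,v) in dict(btn=(318,445),con_fl=(360,535),con_fr=(430,492),con_bl=(50,378),trayTopR=(612,370),trayTopL=(490,475),hoodR=(436,52),hoodL=(258,185),trayf=(570,450),bott=(462,165)).items():
    print(k,S('side',u,v,170,150,5).round(4))
E
```

```text
scene
btn [0.6133 0.1708 0.0726]
con_fl [0.5668 0.2061 0.0499]
con_fr [0.5609 0.1386 0.0511]
con_bl [0.7965 0.1805 0.051 ]
con_br [0.7874 0.1307 0.0499]
conmid [0.73   0.1515 0.05  ]
trayTopR [0.5116 0.0126 0.051 ]
trayTopL [0.5296 0.1235 0.0498]
hoodR [ 0.6507 -0.0231  0.2072]
hoodL [0.6695 0.1378 0.2051]
hoodbL [0.8147 0.1234 0.0904]
hoodbR [ 0.7946 -0.0236  0.1009]
hoodm [0.7363 0.0566 0.155 ]
wallR [ 0.5498 -0.0113  0.0503]
turq [0.4046 0.0097 0.0343]
green [0.4616 0.2119 0.0347]
greenFar [ 0.6572 -0.2351  0.0362]
vial [0.7648 0.1436 0.0958]
beakL [0.6996 0.2377 0.0727]
rackc [0.5975 0.0775 0.071 ]
side
btn [0.6106 0.1718 0.0689]
con_fl [0.5654 0.2017 0.0466]
con_fr [0.5575 0.1409 0.0336]
con_bl [0.7936 0.1868 0.0475]
trayTopR [0.5096 0.0117 0.0481]
trayTopL [0.5273 0.1245 0.0465]
hoodR [ 0.6541 -0.0276  0.2068]
hoodL [0.6682 0.133  0.2048]
trayf [0.5065 0.0665 0.0284]
bott [ 0.6717 -0.0842  0.0802]
```

```bash
cat >> h.py <<'E'
def cloud(n):
    z=load(n); d=z['d']; v,u=np.mgrid[:d.shape[0],:d.shape[1]]
    c=np.stack([(u-z['cx'])/z['fx']*d,(v-z['cy'])/z['fy']*d,d],-1); P=(c-z['t'])@z['R']; P[d<=0]=np.nan; return P
E
python3 - <<'E'
from h import *
for n,dz in(('scene',0),('side',-.002)):
    P=cloud(n); X=P[...,0];Y=P[...,1];Z=P[...,2]-dz
    m=(abs(Z-.05)<.004)&(X>.54)&(X<.85)&(Y>.1)&(Y<.24)
    m=cv2.morphologyEx(m.astype(np.uint8),cv2.MORPH_OPEN,np.ones((3,3)))
    k,l,st,_=cv2.connectedComponentsWithStats(m); i=1+st[1:,4].argmax()
    q=P[l==i][:,:2]; r=cv2.minAreaRect((q*1000).astype(np.float32)); print(n,len(q),r)
    print(cv2.boxPoints(r))
    # button top
    m=(Z>.060)&(Z<.08)&(abs(X-.613)<.03)&(abs(Y-.171)<.03); b=P[m]
    print('btn',b.mean(0),b.min(0),b.max(0), np.percentile(b[:,2],[10,50,90]))
    # hood edge
    m=(Z>.1)&(X>.6)&(X<.85)&(Y>-.06)&(Y<.17)&(Y>-1); h=P[m]
    # top plane fit RANSAC
    rng=np.random.default_rng(0);best=0
    for _ in range(400):
        a,b2,c=h[rng.choice(len(h),3)]; nn=np.cross(b2-a,c-a); L=np.linalg.norm(nn)
        if L<1e-6: continue
        nn/=L; 
        if nn[2]<0: nn=-nn
        if nn[2]<.3 or abs(nn[1])>.3: continue
        inl=abs((h-a)@nn)<.002
        if inl.sum()>best: best=inl.sum(); B=inl
    g=h[B]; c=g.mean(0); nn=np.linalg.svd(g-c,full_matrices=False)[2][2]; nn*=np.sign(nn[2]); print('hood n',nn,c,best,np.arccos(nn[2]),np.arctan2(nn[1],nn[0]), g.min(0),g.max(0))
    m=(abs(Z-.05)<.005)&(X>.49)&(X<.545)&(Y>-.02)&(Y<.14); t=P[m]
    r=cv2.minAreaRect((t[:,:2]*1000).astype(np.float32)); print('tray',r,cv2.boxPoints(r))
E
```

```text
scene 1880 ((681.5280151367188, 158.35214233398438), (81.7073745727539, 244.85531616210938), 84.38439178466797)
[[555.69025 129.67456]
 [799.3704  105.71448]
 [807.3658  187.02972]
 [563.6856  210.9898 ]]
btn [0.61399747 0.17554064 0.06654526] [0.59384036 0.15208777 0.06000333] [0.6365163  0.19431786 0.0754334 ] [0.06082826 0.06558214 0.07287189]
hood n [ 0.62365    -0.05849098  0.77951234] [0.72689265 0.05421633 0.1614473 ] 1527 0.6769094196466118 -0.09351459992723093 [ 0.65385789 -0.04282925  0.10014644] [0.807439   0.13852323 0.21468146]
tray ((522.6383666992188, 58.394737243652344), (41.39774703979492, 150.3748321533203), 1.0816311836242676) [[500.52386  133.17802 ]
 [503.3625   -17.170012]
 [544.75287  -16.38855 ]
 [541.91425  133.95949 ]]
side 1164 ((681.3170166015625, 160.94918823242188), (80.01742553710938, 244.82110595703125), 84.77586364746094)
[[555.77203 132.25241]
 [799.57623 109.96093]
 [806.862   189.64597]
 [563.0578  211.93744]]
btn [0.61170208 0.1761428  0.06452312] [0.59164767 0.15187624 0.05811501] [0.63646806 0.19581605 0.07473357] [0.05878614 0.0636632  0.07099386]
hood n [-0.7577449   0.06259538  0.64954176] [0.64933091 0.06077709 0.19270302] 500 0.8638147408101838 3.059172329161387 [ 0.62686818 -0.03155288  0.17401334] [0.67019236 0.14304273 0.21076039]
tray ((521.2201538085938, 59.98971176147461), (42.591522216796875, 150.17152404785156), 1.4355026483535767) [[498.05005  134.51842 ]
 [501.81213  -15.605984]
 [544.39026  -14.538994]
 [540.6282   135.5854  ]]
```

```bash
cat >> h.py <<'E'
from scipy.spatial.transform import Rotation as Ro
YAW=-0.095; O=np.array([0.6639,0.0548,0]); RI=Ro.from_euler('z',YAW).as_matrix()
def W(x,y,z): return O+RI@np.array([x,y,z])
def I(p): return RI.T@(np.asarray(p)-O)
def go(x,y,ztip,tilt=0):
    "delta (tool axes) to put tip at incubator coords; tool x along incubator y; tilt about incubator y"
    o=get_obs(); R=Ro.from_rotvec(o['tcp_rot']); 
    Rt=Ro.from_matrix(RI)*Ro.from_euler('y',tilt)*Ro.from_matrix(np.array([[0,1,0],[1,0,0],[0,0,-1]]).T)
    tip=W(x,y,ztip); tcp=tip-Rt.apply([0,0,.1734])
    print('t %.2f tipI'%o['t'],I(o['ee_pos']+R.apply([0,0,.1734])).round(4),'F(inc)',(RI.T@o['ft_force']).round(1))
    print('delta',R.inv().apply(tcp-o['ee_pos']).round(4),'rot',(R.inv()*Rt).as_rotvec().round(4))
E
python3 - <<'E'
from h import *
for n in('scene','side'):
    P=cloud(n); X=P[...,0];Y=P[...,1];Z=P[...,2]
    m=(Z>.02)&(X>.34)&(X<.48)&(Y>-.06)&(Y<.09); t=P[m]; print('turq',t.min(0),t.max(0)) if m.any() else 0
    m=(Z>.067)&(abs(X-.613)<.03)&(abs(Y-.171)<.03); b=P[m]; print('btn',len(b),I(np.median(b,0)),I(b.min(0)),I(b.max(0)))
go(-.193,0,.16)
E
```

```text
turq [ 0.35012234 -0.0325491   0.02028957] [0.46244511 0.05580407 0.05705793]
btn 81 [-0.06031068  0.11237165  0.07180485] [-0.07214348  0.09642131  0.06758856] [-0.04800666  0.12763352  0.0754334 ]
turq [ 0.42000594 -0.0134717   0.02371982] [0.46159335 0.06031072 0.05247745]
btn 47 [-0.06008626  0.11434599  0.06964836] [-0.07151606  0.09811901  0.06700584] [-0.04912764  0.12923498  0.07473357]
t 0.10 tipI [-0.5697  0.5263  0.2303] F(inc) [-0.   0.8 -0.9]
delta [-0.472   0.443   0.0712] rot [-0.      0.0017 -0.1327]
```

send_rows([
  [[-0.02, 0.04, 0], [0, 0, -0.02]],
  [[-0.05, 0.095, 0], [0, 0, -0.05]],
  [[-0.08, 0.15, 0], [0, 0, -0.08]],
  [[-0.11, 0.205, 0], [0, 0, -0.11]],
  [[-0.13, 0.245, 0], [0, 0, -0.13]],
], grip=1)

```text
t: 0.72
ee_pos: [0.3584, 0.4486, 0.4045]
tcp_rot: [2.329, 2.107, -0.001]
ft_force: [-0.1, -0.7, -0.7]
grip_width: 0.0002
```

```bash
python3 -c "
from h import *
go(-.187,.025,.16)"
```

```text
t 0.72 tipI [-0.3414  0.3629  0.2311] F(inc) [-0.1 -0.7 -0.7]
delta [-0.3372  0.1561  0.0714] rot [ 0.0004  0.0008 -0.005 ]
```

send_rows([
  [[-0.05, 0.025, 0], [0, 0, 0]],
  [[-0.1, 0.05, 0], [0, 0, 0]],
  [[-0.15, 0.075, 0], [0, 0, 0]],
  [[-0.2, 0.1, 0], [0, 0, 0]],
  [[-0.25, 0.12, 0], [0, 0, 0]],
])

```text
t: 1.35
ee_pos: [0.4515, 0.1887, 0.4045]
tcp_rot: [2.328, 2.11, -0.0]
ft_force: [1.1, -0.0, 0.9]
grip_width: -0.0
```

send_rows([
  [[-0.045, 0.018, 0.02], [0, 0, 0]],
  [[-0.08, 0.034, 0.05], [0, 0, 0]],
  [[-0.087, 0.036, 0.07], [0, 0, 0]],
  [[-0.087, 0.036, 0.07], [0, 0, 0]],
])

```text
t: 1.85
ee_pos: [0.4778, 0.0997, 0.3331]
tcp_rot: [-2.328, -2.107, 0.006]
ft_force: [-1.0, 0.4, -0.1]
grip_width: 0.0
```

```bash
python3 -c "
from h import *
go(-.187,.025,.03)
for n in ('side','scene','wrist'): snap(n)
a=[cv2.resize(load(n)['p'],(400,300)) for n in ('side','scene','wrist')]
cv2.imwrite('pics/m1.png',np.vstack([np.hstack(a[:2]),np.hstack([a[2],a[2]*0])])[...,::-1])"
```

```text
t 1.85 tipI [-0.1901  0.0267  0.1597] F(inc) [-1.   0.3 -0.1]
delta [-0.0018  0.003   0.1297] rot [-0.0034  0.0017 -0.0047]
```

View pics/m1.png

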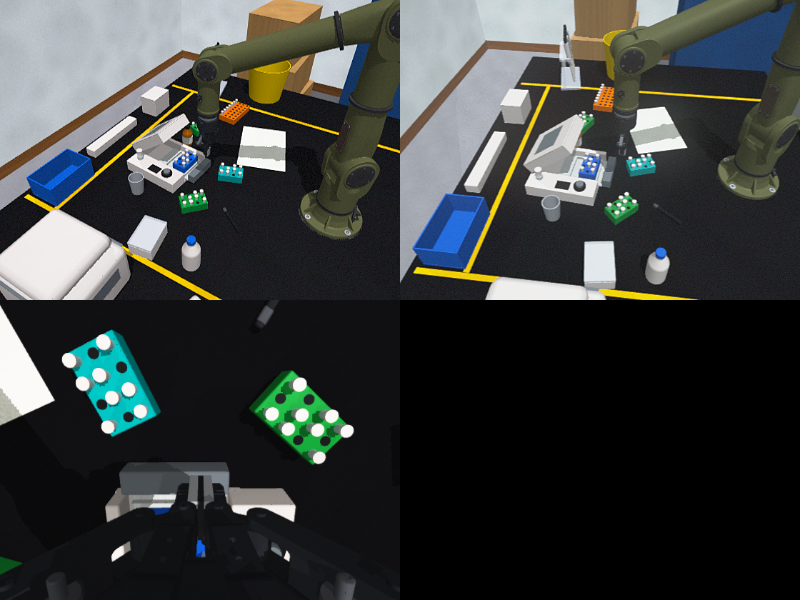

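The fingertips are above and in front of the grey tray front, with the turquoise and green racks clear to either side. I'll descend.

send_rows([
  [[-0.001, 0.002, 0.04], [0, 0, 0]],
  [[-0.002, 0.002, 0.08], [0, 0, 0]],
  [[-0.002, 0.002, 0.11], [0, 0, 0]],
  [[-0.002, 0.002, 0.13], [0, 0, 0]],
  [[-0.002, 0.002, 0.13], [0, 0, 0]],
])

```text
t: 2.62
ee_pos: [0.4799, 0.0993, 0.2042]
tcp_rot: [-2.325, -2.112, 0.003]
ft_force: [-0.4, 0.4, -0.2]
grip_width: -0.0005
```

```bash
python3 -c "
from h import *
go(-.126,.025,.03)
for n in ('side','scene'): snap(n)
save('side','a1.png',(170,120,330,260),5)"
```

```text
t 2.62 tipI [-0.1877  0.0268  0.0309] F(inc) [-0.4  0.3 -0.2]
delta [-0.0018  0.0614  0.0007] rot [-0.0017  0.0007 -0.0011]
```

View pics/a1.png

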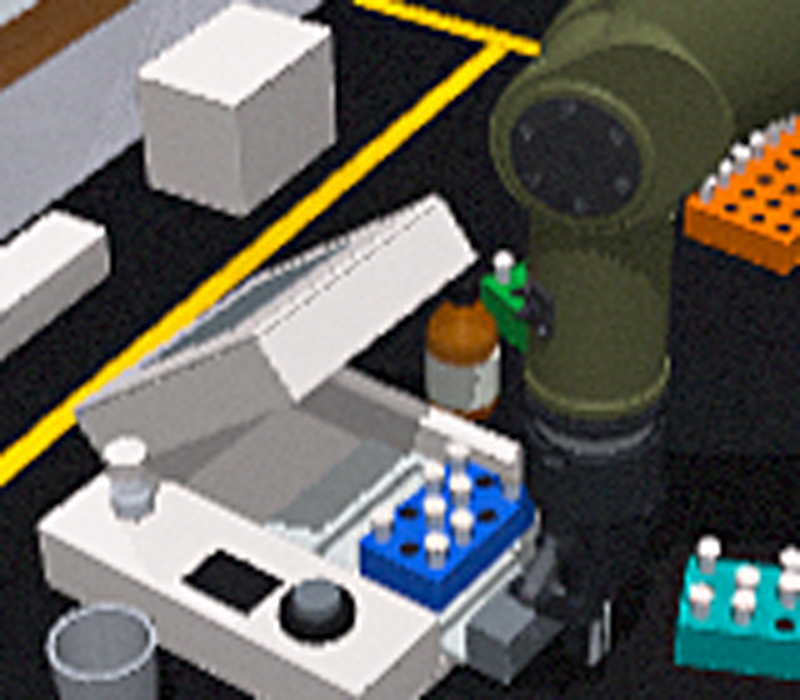

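The fingertips are at tray-front height just ahead of it, with no contact. Now a gentle push.

send_rows([
  [[0, 0.006, 0], [0, 0, 0]],
  [[-0.001, 0.012, 0], [0, 0, 0]],
  [[-0.001, 0.018, 0], [0, 0, 0]],
  [[-0.001, 0.024, 0], [0, 0, 0]],
  [[-0.001, 0.03, 0], [0, 0, 0]],
])

```text
t: 3.35
ee_pos: [0.5102, 0.0946, 0.2046]
tcp_rot: [-2.327, -2.11, 0.001]
ft_force: [-1.7, 0.9, 2.1]
grip_width: -0.0001
```

send_rows([
  [[0, 0.005, 0], [0, 0, 0]],
  [[0, 0.01, 0], [0, 0, 0]],
  [[0, 0.015, 0], [0, 0, 0]],
  [[0, 0.02, 0], [0, 0, 0]],
  [[0, 0.025, 0], [0, 0, 0]],
])

```text
t: 3.98
ee_pos: [0.5352, 0.0922, 0.2046]
tcp_rot: [-2.327, -2.11, 0.0]
ft_force: [-1.4, 1.8, 0.7]
grip_width: 0.0001
```

```bash
python3 -c "
from h import *
go(-.126,.025,.03)
for n in ('side','scene'): snap(n)
save('side','a2.png',(170,120,330,260),5)"
```

```text
t 3.98 tipI [-0.1317  0.025   0.0312] F(inc) [-1.5  1.7  0.7]
delta [0.     0.0057 0.0012] rot [-0.0002 -0.0001 -0.0027]
```

View pics/a2.png

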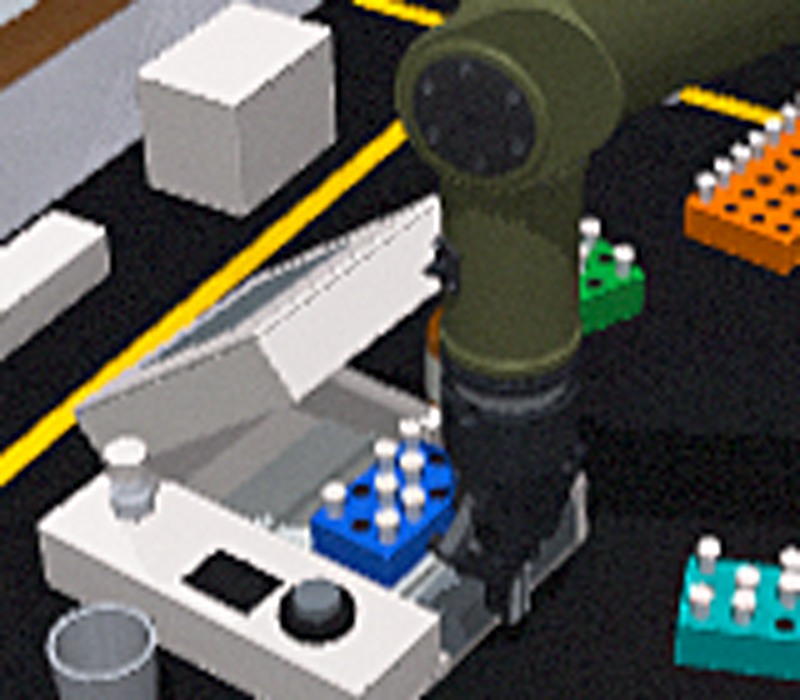

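The tray is nearly home and the rack rides along upright. I'll go on in small steps until the stop shows in the force.

send_rows([
  [[0, 0.002, 0], [0, 0, 0]],
  [[0, 0.004, 0], [0, 0, 0]],
  [[0, 0.005, 0], [0, 0, 0]],
  [[0, 0.006, 0], [0, 0, 0]],
])

```text
t: 4.58
ee_pos: [0.5409, 0.0913, 0.2047]
tcp_rot: [2.328, 2.11, -0.0]
ft_force: [-1.6, -1.1, 0.6]
grip_width: 0.0003
```

```bash
python3 -c "
from h import *
go(-.126,.025,.03)
for n in ('side','scene'): snap(n)
save('scene','a3.png',(165,150,365,310),4)
P=cloud('scene');X=P@RI[:,0]-O@RI[:,0];Y=P@RI[:,1]-O@RI[:,1]
for ylo,yhi in((-.06,-.02),(.04,.062)):
  m=(abs(P[...,2]-.05)<.004)&(X<-.08)&(X>-.19)&(Y>ylo)&(Y<yhi); print(np.percentile(X[m],[1,5,50]) if m.any() else None)
m=(abs(P[...,2]-.05)<.004)&(X<-.08)&(X>-.19)&(Y>.08)&(Y<.14); print('con',np.percentile(X[m],[1,5]))
"
```

```text
t 4.58 tipI [-0.1259  0.0247  0.0313] F(inc) [-1.5 -1.2  0.6]
delta [ 0.0003 -0.0001  0.0013] rot [-0.0001  0.0001 -0.0029]
[-0.09395688 -0.09367913 -0.08832302]
[-0.11706205 -0.11410828 -0.10092615]
con [-0.11444666 -0.11303612]
```

View pics/a3.png

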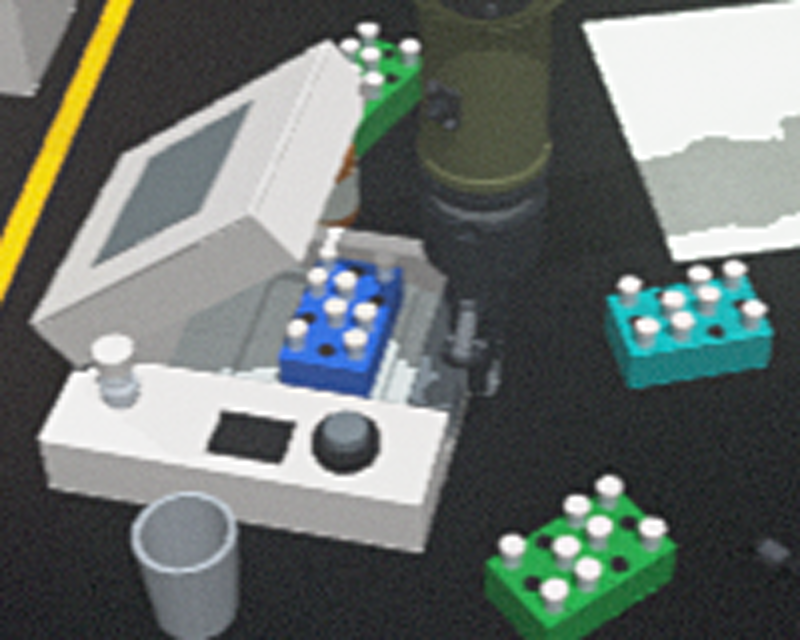

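send_rows([
  [[0, 0.001, 0], [0, 0, 0]],
  [[0, 0.002, 0], [0, 0, 0]],
  [[0, 0.003, 0], [0, 0, 0]],
  [[0, 0.004, 0], [0, 0, 0]],
])

```text
t: 5.18
ee_pos: [0.5432, 0.0914, 0.2043]
tcp_rot: [-2.324, -2.108, 0.007]
ft_force: [-10.2, 0.1, 6.8]
grip_width: -0.0003
```

The force rose to 10 N, so the tray is at its stop. One more millimetre with a hold, then back off and up.

send_rows([
  [[0, 0.001, 0], [0, 0, 0]],
  [[0, 0.002, 0], [0, 0, 0]],
  [[0, 0.002, 0], [0, 0, 0]],
])

```text
t: 5.55
ee_pos: [0.544, 0.0914, 0.2041]
tcp_rot: [-2.321, -2.106, 0.011]
ft_force: [-13.3, 0.5, 10.3]
grip_width: -0.0
```

send_rows([
  [[0, -0.01, 0], [0, 0, 0]],
  [[0, -0.03, 0], [0, 0, 0]],
  [[0, -0.045, -0.02], [0, 0, 0]],
  [[0, -0.045, -0.08], [0, 0, 0]],
  [[0, -0.045, -0.14], [0, 0, 0]],
])

```text
t: 6.18
ee_pos: [0.502, 0.0953, 0.3463]
tcp_rot: [2.327, 2.11, 0.002]
ft_force: [1.8, 1.2, 0.7]
grip_width: -0.0001
```

```bash
python3 -c "
from h import *
go(-.126,0,.03)
for n in ('side','scene'): snap(n)
save('scene','a4.png',(165,150,365,310),4)
P=cloud('scene');X=P@RI[:,0]-O@RI[:,0];Y=P@RI[:,1]-O@RI[:,1]
for ylo,yhi in((-.06,-.02),(-.02,.02),(.02,.062),(.08,.14)):
  m=(abs(P[...,2]-.05)<.004)&(X<-.08)&(X>-.19)&(Y>ylo)&(Y<yhi); print(np.percentile(X[m],[1,5,50]) if m.any() else None)
"
```

```text
t 6.17 tipI [-0.1648  0.025   0.1729] F(inc) [1.6 1.4 0.7]
delta [-0.0249  0.0389  0.143 ] rot [ 0.0016 -0.0004 -0.0028]
[-0.11449033 -0.1132582  -0.10041937]
[-0.11425868 -0.11339406 -0.10028293]
[-0.11374957 -0.11289361 -0.09916764]
[-0.11435796 -0.11308454 -0.09796213]
```

View pics/a4.png

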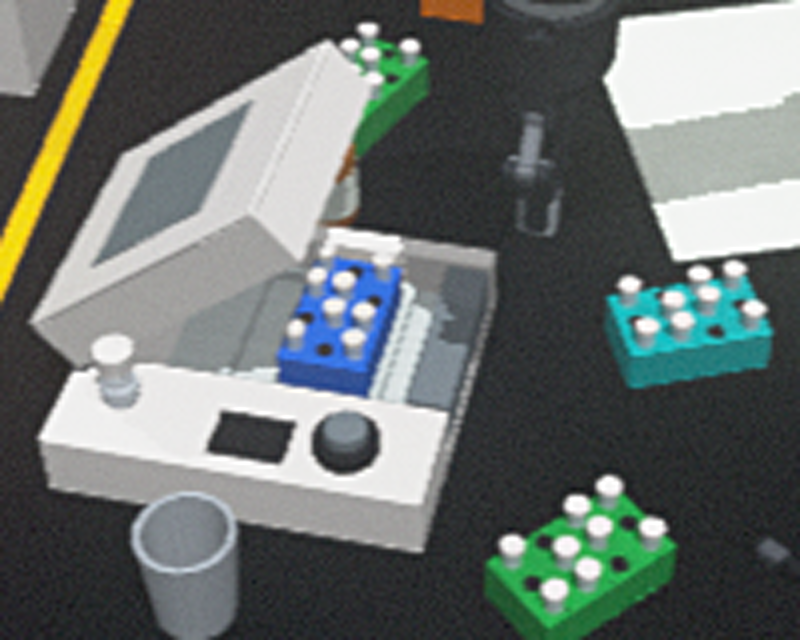

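```bash
python3 -c "
from h import *
for n in('scene','side'):
  z=load(n);p=z['p'].astype(int);P=cloud(n)
  b=(p[...,2]>p[...,0]+50)&(p[...,2]>p[...,1]+50)
  Q=(P-O)@RI; m=b&(abs(Q[...,0])<.15)&(abs(Q[...,1])<.07); q=Q[m]; print(n,m.sum(),np.percentile(q,[1,50,99],axis=0).round(3))
  w=(Q[...,2]>.060)&(Q[...,2]<.078)&(Q[...,0]>-.12)&(Q[...,0]<0)&(abs(Q[...,1])<.06); q=Q[w];print(np.percentile(q,[1,50,99],axis=0).round(3))
"
```

```text
scene 512 [[-0.056 -0.049  0.03 ]
 [-0.03   0.023  0.053]
 [ 0.004  0.05   0.067]]
[[-0.051 -0.046  0.06 ]
 [-0.027  0.008  0.07 ]
 [-0.001  0.044  0.075]]
side 450 [[-0.057 -0.051  0.026]
 [-0.039  0.018  0.05 ]
 [ 0.004  0.052  0.064]]
[[-0.053 -0.044  0.061]
 [-0.028  0.008  0.068]
 [-0.     0.044  0.072]]
```

The tray is flush: its front at x = -114 mm matches the console front. The rack's front is at x = -57 mm, clear of the hood's front wall at -75 mm. Next the tool goes up and over the hood.

send_rows([
  [[0, 0, -0.05], [0, 0, 0]],
  [[-0.01, 0.02, -0.085], [0, 0, 0]],
  [[-0.02, 0.08, -0.085], [0, 0, 0]],
  [[-0.025, 0.135, -0.085], [0, 0, 0]],
  [[-0.025, 0.19, -0.085], [0, 0, 0]],
])

```text
t: 6.9
ee_pos: [0.6907, 0.0512, 0.4298]
tcp_rot: [2.326, 2.109, 0.003]
ft_force: [0.2, 0.2, 0.3]
grip_width: 0.0
```

```bash
python3 -c "
from h import *
go(.025,0,.205)
for n in ('side',): snap(n)
save('side','a5.png',(170,100,330,240),5)"
```

```text
t 6.90 tipI [ 0.0275 -0.001   0.2564] F(inc) [0.2 0.2 0.3]
delta [ 0.001  -0.0022  0.0514] rot [ 0.0026 -0.0001 -0.003 ]
```

View pics/a5.png

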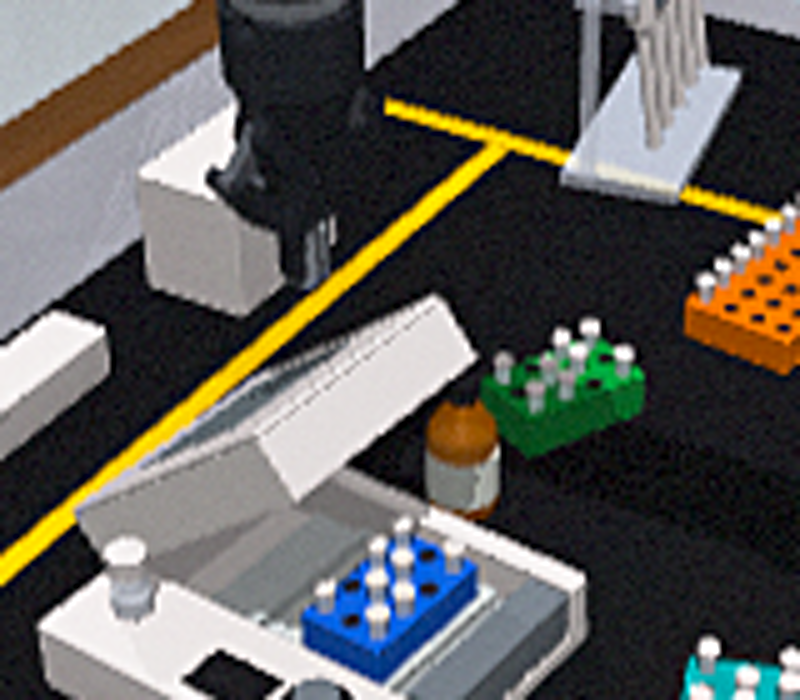

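The tips are above the hood's top, just behind its front edge. I'll descend to contact and then follow the hood's arc.

send_rows([
  [[0.001, -0.002, 0.02], [0, 0, 0]],
  [[0.001, -0.002, 0.04], [0, 0, 0]],
  [[0.001, -0.002, 0.05], [0, 0, 0]],
  [[0.001, -0.003, 0.056], [0, 0, 0]],
  [[0.001, -0.005, 0.06], [0, 0, 0]],
])

```text
t: 7.58
ee_pos: [0.684, 0.0533, 0.3713]
tcp_rot: [2.326, 2.109, 0.004]
ft_force: [1.2, 0.1, 3.3]
grip_width: -0.0
```

send_rows([
  [[0, -0.006, 0.005], [0, 0, 0]],
  [[0, -0.013, 0.01], [0, 0, 0]],
  [[0, -0.019, 0.017], [0, 0, 0]],
  [[0, -0.024, 0.024], [0, 0, 0]],
])

```text
t: 8.07
ee_pos: [0.6592, 0.0558, 0.3453]
tcp_rot: [-2.327, -2.11, 0.001]
ft_force: [-0.7, 0.0, 4.1]
grip_width: -0.0003
```

```bash
python3 -c "
from h import *
go(-.021,0,.1467)
for n in ('side',): snap(n)
save('side','a6.png',(170,100,330,240),5)"
```

```text
t 8.07 tipI [-0.005   0.0006  0.1719] F(inc) [-0.7 -0.   4.1]
delta [-0.0006 -0.0162  0.0252] rot [-0.0011 -0.0002 -0.0026]
```

View pics/a6.png

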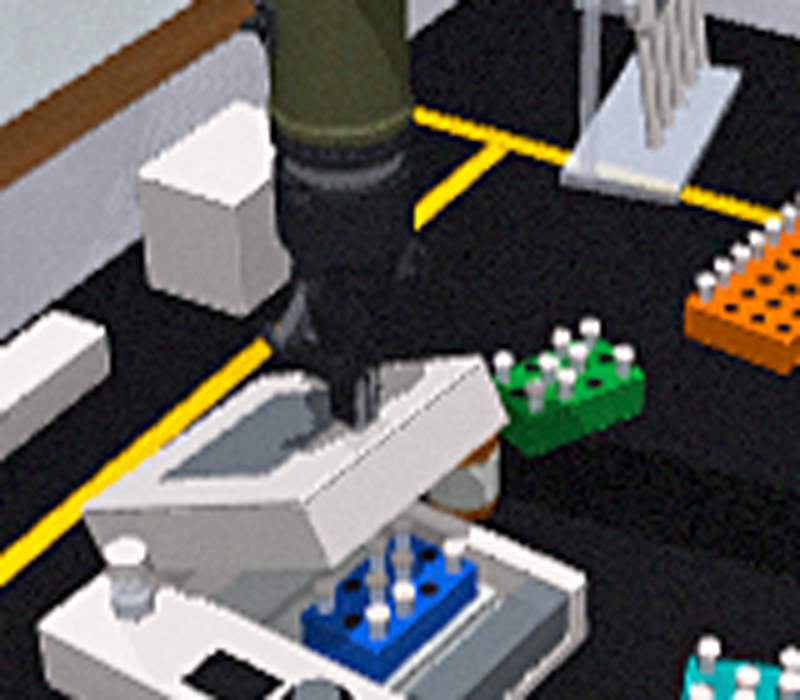

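The hood is following down with the tips well on its top. I'll continue along the arc.

send_rows([
  [[0, -0.005, 0.007], [0, 0, 0]],
  [[0, -0.01, 0.014], [0, 0, 0]],
  [[0, -0.014, 0.021], [0, 0, 0]],
  [[0, -0.018, 0.028], [0, 0, 0]],
  [[0, -0.021, 0.035], [0, 0, 0]],
])

```text
t: 8.75
ee_pos: [0.6387, 0.0578, 0.3101]
tcp_rot: [-2.327, -2.11, 0.001]
ft_force: [-1.4, -0.1, 3.6]
grip_width: 0.0001
```

send_rows([
  [[0, -0.003, 0.007], [0, 0, 0]],
  [[0, -0.006, 0.014], [0, 0, 0]],
  [[0, -0.009, 0.021], [0, 0, 0]],
  [[0, -0.011, 0.028], [0, 0, 0]],
  [[0, -0.012, 0.034], [0, 0, 0]],
])

```text
t: 9.38
ee_pos: [0.6268, 0.059, 0.2761]
tcp_rot: [-2.327, -2.11, 0.001]
ft_force: [-2.0, 0.3, 3.2]
grip_width: -0.0003
```

```bash
python3 -c "
from h import *
go(-.042,0,.097)
for n in ('side',): snap(n)
save('side','a7.png',(170,100,330,240),5)"
```

```text
t 9.38 tipI [-0.0374  0.0006  0.1027] F(inc) [-2.   0.1  3.2]
delta [-0.0006 -0.0047  0.0057] rot [-0.0006  0.     -0.0027]
```

View pics/a7.png

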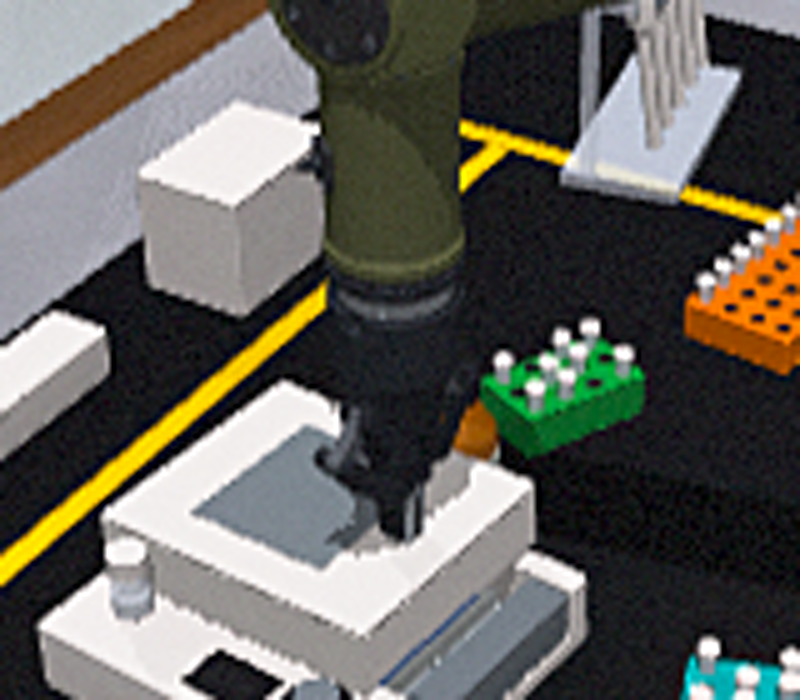

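The hood is nearly shut, with a small gap left. I'll push on to the stop.

send_rows([
  [[0, -0.001, 0.003], [0, 0, 0]],
  [[0, -0.002, 0.006], [0, 0, 0]],
  [[0, -0.002, 0.008], [0, 0, 0]],
  [[0, -0.002, 0.009], [0, 0, 0]],
])

```text
t: 9.93
ee_pos: [0.6254, 0.0589, 0.2704]
tcp_rot: [-2.327, -2.11, -0.002]
ft_force: [-7.2, -0.5, 19.1]
grip_width: 0.0002
```

At 19 N with the tip at z = 97 mm, the hood is on its stop. I'll hold, lift and check.

send_rows([
  [[0, 0, 0], [0, 0, 0]],
  [[0, 0, 0.001], [0, 0, 0]],
  [[0, 0, 0.0], [0, 0, 0]],
])

```text
t: 10.3
ee_pos: [0.6253, 0.0589, 0.2705]
tcp_rot: [-2.327, -2.11, -0.002]
ft_force: [-5.3, -0.5, 11.7]
grip_width: 0.0002
```

send_rows([
  [[0, 0, -0.02], [0, 0, 0]],
  [[0, 0, -0.06], [0, 0, 0]],
  [[0.03, 0, -0.07], [0, 0, 0]],
  [[0.03, 0, -0.07], [0, 0, 0]],
])

```text
t: 10.8
ee_pos: [0.6286, 0.0922, 0.3394]
tcp_rot: [2.322, 2.115, 0.006]
ft_force: [-0.2, -0.8, -0.4]
grip_width: 0.0
```

```bash
python3 -c "
from h import *
go(-.06,.112,.09)
for n in ('side','scene'): snap(n)
save('side','a8.png',(170,100,330,240),5)
for n in('scene','side'):
  Q=(cloud(n)-O)@RI
  for lo,hi in((-.07,-.05),(-.03,0),(.02,.05),(.1,.13)):
    m=(Q[...,0]>lo)&(Q[...,0]<hi)&(abs(Q[...,1]+.045)<.03)&(Q[...,2]>.085)&(Q[...,2]<.12); print(n,lo,m.sum(),np.median(Q[m],axis=0).round(4))
  m=(Q[...,2]>.068)&(Q[...,2]<.08)&(abs(Q[...,0]+.06)<.03)&(abs(Q[...,1]-.112)<.025);print('btn',np.median(Q[m],axis=0))
"
```

```text
t 10.80 tipI [-0.0382  0.0343  0.166 ] F(inc) [-0.1 -0.8 -0.4]
delta [ 0.078  -0.0214  0.0761] rot [ 0.003  -0.0028  0.0017]
scene -0.07 114 [-0.0601 -0.0424  0.0969]
scene -0.03 69 [-0.0199 -0.0293  0.0973]
scene 0.02 153 [ 0.0357 -0.0416  0.0976]
scene 0.1 134 [ 0.1122 -0.0448  0.0973]
btn [-0.06033981  0.11187659  0.07217207]
side -0.07 80 [-0.0605 -0.045   0.0947]
side -0.03 119 [-0.0148 -0.0441  0.0953]
side 0.02 38 [ 0.0373 -0.0276  0.0951]
side 0.1 71 [ 0.1128 -0.0385  0.0939]
btn [-0.06026053  0.1119079   0.06958462]
```

View pics/a8.png

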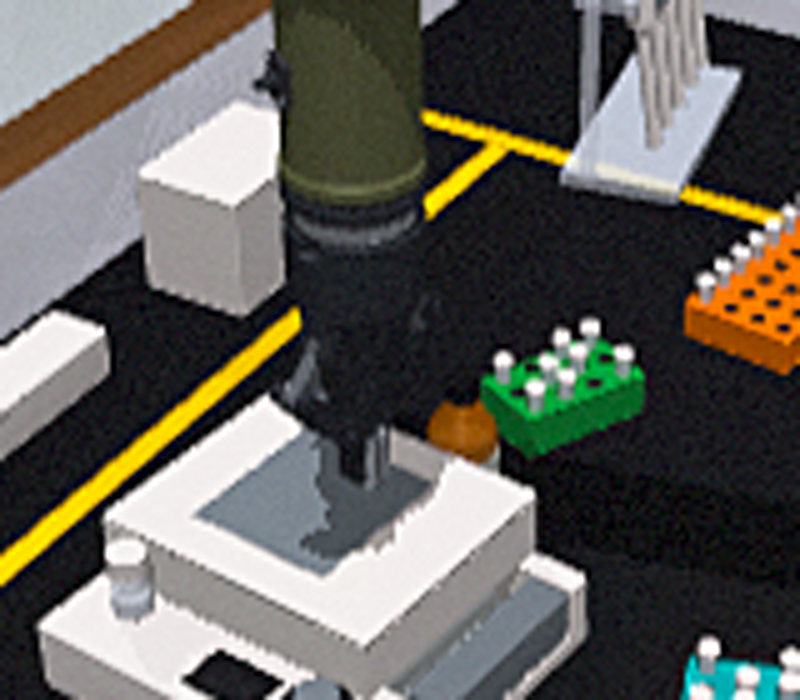

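The hood top is level at 97 mm from front to back, so it's shut. The button top is at (-60, 112, 71) mm. I'll move above it and turn the tool 90° so the finger linkage flares along the console, away from the hood flank.

send_rows([
  [[0.02, -0.005, 0], [0, 0, 0.16]],
  [[0.04, -0.01, 0], [0, 0, 0.32]],
  [[0.06, -0.015, 0], [0, 0, 0.48]],
  [[0.078, -0.021, 0], [0, 0, 0.64]],
  [[0.078, -0.021, 0], [0, 0, 0.8]],
])

```text
t: 11.52
ee_pos: [0.6143, 0.1697, 0.3367]
tcp_rot: [-2.967, -1.032, 0.002]
ft_force: [-0.4, 0.6, -0.6]
grip_width: 0.0002
```

send_rows([
  [[0, 0, 0], [0, 0, 0.16]],
  [[0, 0, 0], [0, 0, 0.32]],
  [[0, 0, 0], [0, 0, 0.48]],
  [[0, 0, 0], [0, 0, 0.64]],
  [[0, 0, 0], [0, 0, 0.77]],
])

```text
t: 12.15
ee_pos: [0.6148, 0.1671, 0.3371]
tcp_rot: [3.136, -0.162, -0.001]
ft_force: [-0.9, 0.5, 0.4]
grip_width: -0.0001
```

```bash
python3 -c "
from h import *
go(-.06,.112,.09); print(get_obs()['joint_pos'].round(2))"
```

```text
t 12.15 tipI [-0.0596  0.1069  0.1637] F(inc) [-0.9  0.4  0.4]
delta [-0.0005 -0.005   0.0736] rot [ 7.0000e-04  1.6000e-03 -1.5792e+00]
[-0.86  0.39  0.71  1.6  -0.27  1.25 -0.21]
```

send_rows([
  [[0, -0.004, 0.03], [0, 0, 0]],
  [[0, -0.006, 0.06], [0, 0, 0]],
  [[0, -0.006, 0.078], [0, 0, 0]],
  [[0, -0.006, 0.078], [0, 0, 0]],
])

```text
t: 12.65
ee_pos: [0.6149, 0.1737, 0.2582]
tcp_rot: [3.136, -0.154, -0.004]
ft_force: [0.2, -0.4, 0.3]
grip_width: -0.0001
```

```bash
python3 -c "
from h import *
go(-.06,.112,.064)
for n in ('side','scene'): snap(n)
a=np.hstack([cv2.resize(load('side')['p'][130:270,170:300],(400,430)),cv2.resize(load('scene')['p'][170:310,160:290],(400,430))]); cv2.imwrite('pics/a9.png',a[...,::-1])"
```

```text
t 12.65 tipI [-0.0605  0.1133  0.0848] F(inc) [ 0.2 -0.4  0.3]
delta [0.0002 0.0017 0.0208] rot [-3.0000e-04  3.6000e-03 -1.5739e+00]
```

View pics/a9.png

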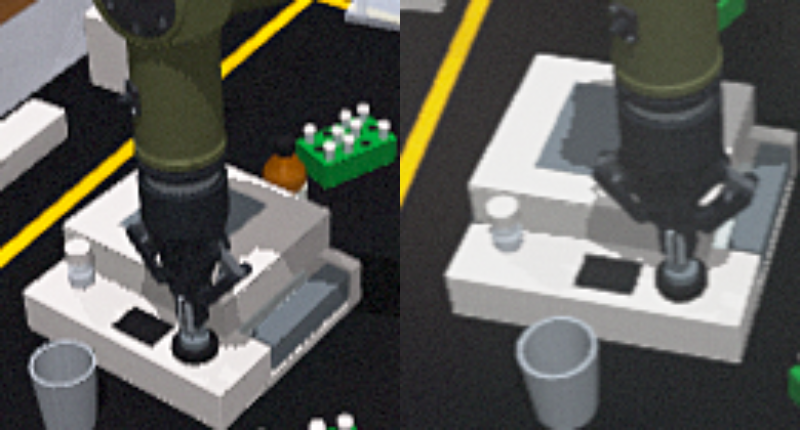

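The tips are right over the button, with the hood flank and vial clear. Now the press.

send_rows([
  [[0, 0.001, 0.006], [0, 0, 0]],
  [[0, 0.001, 0.012], [0, 0, 0]],
  [[0, 0.001, 0.015], [0, 0, 0]],
  [[0, 0.001, 0.018], [0, 0, 0]],
  [[0, 0.001, 0.02], [0, 0, 0]],
])

```text
t: 13.38
ee_pos: [0.6152, 0.1736, 0.24]
tcp_rot: [-3.138, 0.152, 0.0]
ft_force: [-2.0, -1.5, 3.9]
grip_width: -0.0001
```

```bash
python3 -c "
from h import *
go(-.06,.112,.064)"
```

```text
t 13.38 tipI [-0.0598  0.1137  0.0666] F(inc) [-1.8 -1.7  3.9]
delta [-0.0003  0.0016  0.0026] rot [-4.0000e-04  1.0000e-04 -1.5728e+00]
```

Force is 3.9 N at roughly 4.5 mm down. I'll continue to the hard stop.

send_rows([
  [[0, 0, 0.002], [0, 0, 0]],
  [[0, 0, 0.004], [0, 0, 0]],
  [[0, 0, 0.006], [0, 0, 0]],
  [[0, 0, 0.006], [0, 0, 0]],
])

```text
t: 13.88
ee_pos: [0.6156, 0.1732, 0.239]
tcp_rot: [-3.135, 0.152, 0.002]
ft_force: [-12.9, -2.4, 32.0]
grip_width: -0.0
```

```bash
python3 -c "
from h import *
go(-.06,.112,.064)"
```

```text
t 13.88 tipI [-0.0595  0.1138  0.0656] F(inc) [-12.6  -3.6  32. ]
delta [-0.0007  0.0013  0.0016] rot [-3.1000e-03 -1.3000e-03 -1.5729e+00]
```

It's a hard stop at 32 N, so the button is fully down. Release straight up.

send_rows([
  [[0, 0, -0.01], [0, 0, 0]],
  [[0, 0, -0.04], [0, 0, 0]],
  [[0, 0, -0.1], [0, 0, 0]],
  [[0, 0, -0.15], [0, 0, 0]],
  [[0, 0, -0.15], [0, 0, 0]],
])

```text
t: 14.5
ee_pos: [0.6167, 0.1734, 0.3885]
tcp_rot: [-3.134, 0.152, -0.013]
ft_force: [0.2, -0.0, -0.3]
grip_width: 0.0002
```

```bash
python3 -c "
from h import *
print(get_obs()['ft_force'])
for n in ('side','scene'): snap(n)
a=np.hstack([cv2.resize(load('side')['p'][130:270,170:300],(400,430)),cv2.resize(load('scene')['p'][150:310,160:320],(400,430))]); cv2.imwrite('pics/b1.png',a[...,::-1])
for n in('scene','side'):
  Q=(cloud(n)-O)@RI
  for lo,hi in((-.07,-.05),(.1,.13)):
    m=(Q[...,0]>lo)&(Q[...,0]<hi)&(abs(Q[...,1]+.045)<.03)&(Q[...,2]>.085)&(Q[...,2]<.12); print(n,lo,m.sum(),np.median(Q[m],axis=0).round(4))
  m=(Q[...,2]>.066)&(Q[...,2]<.08)&(abs(Q[...,0]+.06)<.03)&(abs(Q[...,1]-.112)<.025);print('btn',np.median(Q[m],axis=0))
  for a,b in((-.06,.06),(.08,.14)):
    m=(abs(Q[...,2]-.05)<.004)&(Q[...,0]<-.08)&(Q[...,0]>-.19)&(Q[...,1]>a)&(Q[...,1]<b); print('front',np.percentile(Q[m][:,0],[1,5]))
"
```

```text
[ 0.20178511 -0.04884633 -0.28289209]
scene -0.07 115 [-0.0604 -0.0438  0.0969]
scene 0.1 133 [ 0.1126 -0.0445  0.097 ]
btn [-0.06041356  0.11368774  0.07139876]
front [-0.1143303  -0.11304698]
front [-0.11399521 -0.11298258]
side -0.07 80 [-0.0603 -0.0422  0.0941]
side 0.1 34 [ 0.1134 -0.0252  0.0941]
btn [-0.06032362  0.11289787  0.06885556]
front [-0.11530521 -0.1140302 ]
front [-0.1158229  -0.11416629]
```

View pics/b1.png

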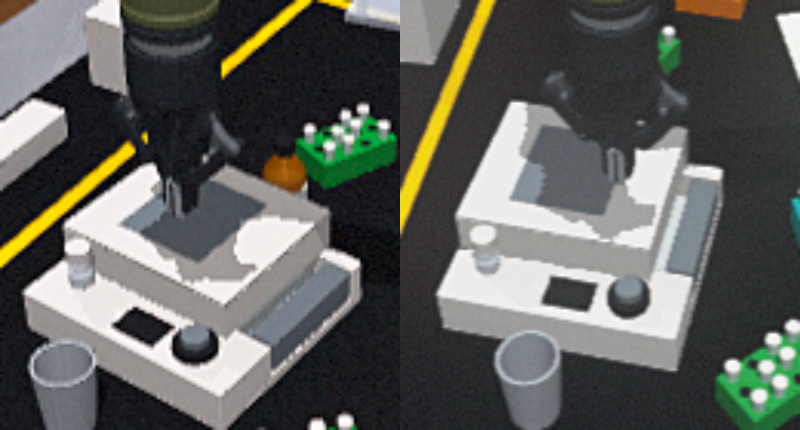

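The tray is flush, the hood is level at 97 mm, the button is back up at about 71 mm, the bystanders are in place and the arm is clear. Handing in.

```bash
python3 -c "
from cell import *
print(job_done())"
```

```text
the job is handed in; nothing more can be done
None
```

The incubator job is done and handed in at about 14.6 s. The hand-in gave no verdict, so the results below are from my own checks.

With the closed fingertips I pushed the tray to its stop (10–13 N), pressed the hood down along its arc to its stop (19 N), then pressed the start button to its stop (32 N) and released it.

**Last checks:**
- **Tray:** its front is level with the console front, both at x ≈ -114 mm.
- **Hood:** the top is level front to back, at 97 mm in the scene view. The side camera reads 94 mm, matching its usual 2–3 mm low offset.
- **Button:** it is back up at about 71 mm, its height before the press.
- **Arm:** it is clear of everything, with the wrist force near zero.
- **Bystanders:** the vial, beaker and reagent bottle looked unmoved in the final views. I didn't check the tip box, orange rack, marker or wash bottle again at the end, but the arm never went near them at low height.
- **Tube rack:** the closed hood hides it. It was upright in the tray, with its front about 18 mm behind where the hood's front wall comes down, when I last saw it before the hood shut.

No check failed.

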